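Hang a washed tube sleeve on the dryer's slanted keyed peg

TASK

Take the wide white tube sleeve from the draining mat and slide it, mouth first, down the thick slanted peg of the dryer. Pressing lightly, turn it on the peg until its two rim notches find the two keys on the sprung collar, then push it fully home, flush on the collar, and leave it hanging there. Be gentle (never more than 25 newtons on the dryer), and leave everything else on the bench where it is.

Things in the scene. Friction and masses are not known exactly. Their poses are not given: they have to be found in the camera images.
- sleeve: The wide tube sleeve: plain white plastic cup, 52 mm outside diameter, 42 mm bore 62 mm deep, 70 mm tall plus a flat tab on its closed end; 0.11 to 0.23 kg. It starts mouth down on a 6 mm thick black rubber mat. Origin: centre of the mouth (rim plane); z points to the closed end. Two open rim notches, at its +x and -x, 10 mm wide, 13 mm deep, through the wall. Half a turn about z changes nothing.
- tab (a point): Centre of the wide sleeve's grip tab, on its axis 85 mm from the mouth; axes as the sleeve's. The tab reaches from 70 mm (top of the cup) to 100 mm from the mouth, is 36 mm wide along x (in line with the notches) and 12 mm thick along y: grip it across y.
- narrow_sleeve: Bystander: a narrow white sleeve of the same make, 35 mm diameter, also 100 mm tall with the same tab, on the same mat (the two may have swapped places). Origin: centre of its mouth. Too narrow for the peg; leave it.
- dryer: Bench-top dryer, white housing 300 mm wide, 150 mm tall at its back, its grey face sloping up away from the robot. Fixed; place and yaw (up to 0.2 rad) vary. Origin: on the bench, under the foot of the one thick peg in mid face, which is square to the face and leans 35 degrees from vertical towards the dryer's -x (the robot). Four thin pegs, 10 mm diameter, 50 mm long, stand 112 mm to its sides.
- peg_tip (a point): Tip of the thick peg, on its axis, 56 mm beyond home; axes as the dryer's (not along the peg). The peg is steel, 38 mm diameter; its last 13 mm taper to a rounded tip.
- home (a point): Centre of the upper face of the thick peg's collar, on the peg's axis: where the centre of the sleeve's mouth ends when fully home. z points outward and up along the peg's axis, x up the slope (away from the robot), y sideways. A sleeve whose notches miss the keys rides on them, 10 mm above this.
- collar: Sprung steel disc, 62 mm diameter, round the peg's foot; same frame as home. It yields up to 8 mm down the peg, from 4 N at first to 13 N at its hard stop, and springs back. On it stand two opposite keys, 7.5 mm wide, 10 mm high, out to 28 mm from the axis. The keys' line is the collar's x turned about z by an unmeasured fixed angle, from -0.6 to +0.6 rad.
- beaker: Bystander: glass beaker, 70 mm diameter, 90 mm tall; origin under its centre.
- jar: Bystander: amber jar, 64 mm diameter, 100 mm tall; origin under its centre.
- dish: Bystander: flat clear round dish, 88 mm diameter, 15 mm tall; origin under its centre.
- bottle: Bystander: white bottle, 72 mm diameter, 170 mm tall; origin under its centre.
- tray: Bystander: clear open tray, 100 x 140 x 40 mm; origin under its centre.
- pipette: Bystander: hand pipette lying on the bench, 210 mm long, 26 mm thick; origin under its middle.
Not all that is in view belongs to the job. Leave any yellow look-alike of the sleeve alone.

How it is judged:
By the outcome, as a careful person would: the job done as asked, in the order asked, and still so for the second after the job is handed in, with the robot touching nothing.
It also fails if it takes over 67 s, if anything falls off the work surface, if the arm or the gripper's body presses on something with over 40 N, if the wrist force passes 120 N, or if a joint passes its speed limit or range.

ROBOT

A 6-joint arm with a two-finger parallel gripper is mounted at the origin on the work surface. World frame = base frame: x ahead of the robot, y to its left, z up, the work surface at z = 0. Lengths are in mm, angles in rad, forces in N, time in s.
With the tool pointing down it reaches from about 300 to 775 mm from the base axis. Payload 14.6 kg.
Tool frame: the origin (TCP) lies at the very end of the fingers, on their centre line; the grasp point (between the pads) lies 19 mm behind it; z points along the fingers, y is the direction in which the jaws open and shut (so a half turn about z gives the same grasp; the last joint's range is limited). The gripper opens to 94 mm and grips with 3 to 60 N. Pads are 16 mm wide; open, the fingers measure 119 mm over their backs; the gripper's body (75 mm by 177 mm) begins 78 mm behind the grasp point.
Start: joints at [-1.275, 0.3, 1.521, -0, 1.321, -0.067], TCP at [195.184, -514.191, 205.446] pointing down, gripper open.
Joint ranges: [-3.03, 3.03], [-0.79, 2.21], [0.23, 2.52], [-1.04, 4.18], [0, 3.07], [-2.55, 2.55]. Speed limits (rad/s): [2.22, 2.22, 2.57, 3.14, 3.14, 3.14].

INTERFACE

Orientations are given as [roll, pitch, yaw] about the fixed x, y, z axes, in that order (R = Rz(yaw) Ry(pitch) Rx(roll)).
In Python, from cell import manip gives the robot as it stands.
- The arm moves only by the shell command python3 -m inch 'ROWS' [FORCE]. ROWS is a JSON object of lists of equal length, an entry for each row: "grip": the opening, from -1 (shut) to 1 (fully open), so that 0 is half open; "travel": the shift along the world's x, y, z in cm, a list of three; "turn": the turn, a rotation vector about the world's x, y, z in degrees, a list of three. A call has 1 to 10 rows; each row is the pose to reach, as a shift and turn from the pose measured when the call began; what a row does not reach only later rows make up. A row lasts 1/8 s, in which the tool goes at most 62.5 mm and 10.7 degrees, less where a joint would pass 70% of its speed; a pose out of reach is approached as far as the arm can. A call with a gripper value outside its range is refused whole. The fingers move at their own pace and stop on an object; FORCE is the grip in N (left out, the last holds). Time passes only in rows, so rows that repeat a pose let the fingers close. It gives the time, the measured TCP pose, the force and the opening at its end, in the units of the state.
- manip.read_state(): the state, without advancing time (a new reading comes with each control period).
- manip.camera(name): name is "scene" or "side" or "wrist"; returns (picture, depth): 400x640x3 uint8, red, green, blue; 400x640 float32, mm along the optical axis (not along the pixel's ray), 0 where there is no reading.
- manip.calibration(name): a dict with "fx", "fy", "cx", "cy" (pixels), "k1" (the pictures are not rectified: a ray, as slopes to the right and down, at radius r is drawn at 1 + k1 r^2 times it, then the intrinsics apply), "world_from_camera" (4x4, takes a point from camera to world coordinates). Camera axes: x right, y up, looking along -z (the intrinsics and any distortion apply to the point x, -y, -z); pixel columns grow to the right and rows downward; lengths in mm; the calibration is good to about 2 mm. A picture is of the moment at which its call begins: read the wrist's pose just before it. calibration takes no time and is no camera call; for the wrist camera it gives the pose at the moment of the call.
- manip.sign_off(): hands the job in, once; it reports no verdict.
Trained networks look in the newest picture that a camera, given by its name, has taken for a name from the list of things; names that differ only in an ending like _2 or _b are one class to them, and where a whole thing is asked for, a point or a joint stands for the part that bears it (a point fixed in the world has none). Each returns a list of dicts, best first, with "p" (0 to 1); they miss things now and then, are a little off and sometimes report something else, mostly with a low value. They report only what shows in the picture. A call takes as long as a camera call. They do not tell look-alikes from the thing itself.
- manip.look_for(camera, label): "bbox" ([left, top, right, bottom] in pixels, round what is visible of it).
The state is a dict: "clock": time; "joints": joint angles; "qd": joint speeds; "effort": joint torques, N m; "eef_pos": TCP position; "eef_rot": TCP orientation; "wrist_force": force on the tool from outside, world axes, zero at the start; "moment": the same for the moment, N m; "finger_gap": finger opening in mm.
Only numpy, scipy, OpenCV 4.12 (cv2) and the standard library are available. Lean on these libraries where they do the work, as an engineer would, in place of code of your own. Each camera call takes 0.05 s, during which the arm holds its last target.

## Working session

There is one attempt and no reset: what is moved stays moved. The work goes in short steps, Python scripts to look and compute and a shell command to move; the robot and the scene stay as the last step left them, time stands still between calls to the robot, and variables do not carry over. Pictures are saved under pics/ and viewed, and the job is handed in when it is done.

```bash
ls; mkdir -p pics; cat > h.py <<'E'
import numpy as np, cv2
from cell import manip
def snap(n,f):
    c=manip.calibration(n); p,d=manip.camera(n)
    cv2.imwrite('pics/'+f+'.png',p[...,::-1]); np.savez('pics/'+f+'.npz',p=p,d=d,**{k:np.array(v) for k,v in c.items()})
    return p,d,c
def load(f):
    z=np.load('pics/'+f+'.npz'); return z['p'],z['d'],z
def world(c,d,u,v):
    u=np.asarray(u,float);v=np.asarray(v,float)
    K=np.array([[float(c['fx']),0,float(c['cx'])],[0,float(c['fy']),float(c['cy'])],[0,0,1]])
    D=np.array([float(c['k1']),0,0,0])
    n=cv2.undistortPoints(np.stack([u,v],-1).reshape(-1,1,2),K,D).reshape(-1,2)
    z=d[v.astype(int).ravel(),u.astype(int).ravel()] if getattr(d,'ndim',0)==2 else np.broadcast_to(d,n.shape[0])
    P=np.stack([n[:,0]*z,-n[:,1]*z,-z,np.ones_like(z)],-1)
    return (np.array(c['world_from_camera'])@P.T).T[:,:3]
def cloud(c,d):
    v,u=np.mgrid[0:d.shape[0],0:d.shape[1]]
    P=world(c,d,u.ravel(),v.ravel()).reshape(d.shape+(3,)); P[d<=0]=np.nan
    return P
E
python3 - <<'E'
from h import *
np.set_printoptions(precision=1,suppress=True)
for n in('scene','side','wrist'):
    p,d,c=snap(n,n+'0'); print(n,np.array(c['world_from_camera'])[:3,3],c['fx'],c['k1'])
for n in('scene','side'):
  for l in ('sleeve','narrow_sleeve','dryer','tab','peg_tip','home','collar'):
    for r in manip.look_for(n,l)[:3]: print(n,l,r)
print(manip.read_state())
E
```

```text
pics
scene [ 932.9  266.4 1129.8] 399.97805240751507 0.008960896340989889
side [ 436.1 -894.1  892.1] 402.13043688260655 -0.05740722168524492
wrist [ 264.8 -488.1  383.1] 275.5453280445782 -0.008470884239472662
scene sleeve {'bbox': [209.0, 115.8, 227.6, 141.1], 'p': 0.74}
scene sleeve {'bbox': [230.9, 149.0, 248.8, 174.4], 'p': 0.65}
scene narrow_sleeve {'bbox': [281.2, 169.2, 295.4, 196.3], 'p': 0.76}
scene narrow_sleeve {'bbox': [238.6, 221.0, 391.8, 359.7], 'p': 0.7}
scene dryer {'bbox': [238.8, 223.4, 391.1, 361.2], 'p': 0.72}
scene tab {'bbox': [234.4, 147.5, 254.7, 176.4], 'p': 0.91}
scene tab {'bbox': [207.7, 114.7, 223.2, 141.1], 'p': 0.7}
scene peg_tip {'bbox': [239.2, 218.3, 390.8, 361.7], 'p': 0.71}
scene home {'bbox': [325.3, 251.5, 347.1, 265.4], 'p': 0.52}
scene home {'bbox': [413.7, 188.5, 466.0, 243.1], 'p': 0.45}
scene collar {'bbox': [325.5, 250.1, 346.3, 269.4], 'p': 0.71}
scene collar {'bbox': [245.6, 209.5, 270.5, 240.6], 'p': 0.53}
side sleeve {'bbox': [291.2, 350.2, 319.6, 387.5], 'p': 0.87}
side sleeve {'bbox': [324.3, 288.0, 343.9, 323.9], 'p': 0.86}
side na
[... 283 characters left out ...]
345.7, 327.0], 'p': 0.72}
side tab {'bbox': [389.3, 280.8, 415.8, 322.5], 'p': 0.32}
side peg_tip {'bbox': [348.7, 141.0, 446.0, 240.8], 'p': 0.73}
side peg_tip {'bbox': [326.0, 289.4, 343.9, 324.3], 'p': 0.65}
side home {'bbox': [363.0, 171.2, 383.4, 188.9], 'p': 0.44}
side collar {'bbox': [322.0, 235.8, 333.9, 265.6], 'p': 0.72}
{'clock': 0.85, 'joints': array([-1.3,  0.3,  1.5, -0. ,  1.3, -0.1]), 'qd': array([-0.,  0., -0., -0., -0., -0.]), 'effort': array([  0. , -53.2, -35.3,   0.1,   0. ,  -0. ]), 'eef_pos': array([ 195.2, -514.2,  205.4]), 'eef_rot': array([-3.1,  0. ,  0.4]), 'wrist_force': array([-0. , -0.1, -0.8]), 'moment': array([ 0., -0.,  0.]), 'finger_gap': 93.97161269608003}
```

View pics/scene0.png

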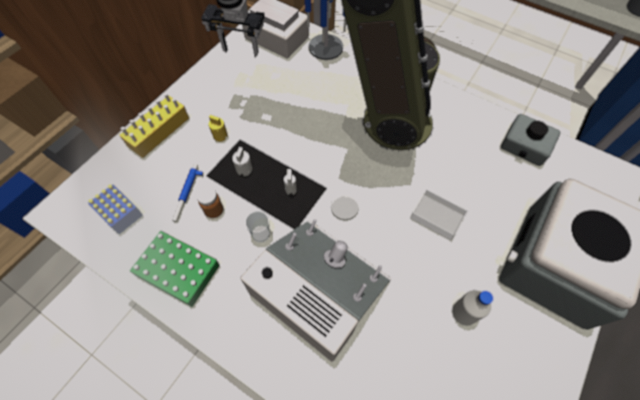

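View pics/side0.png

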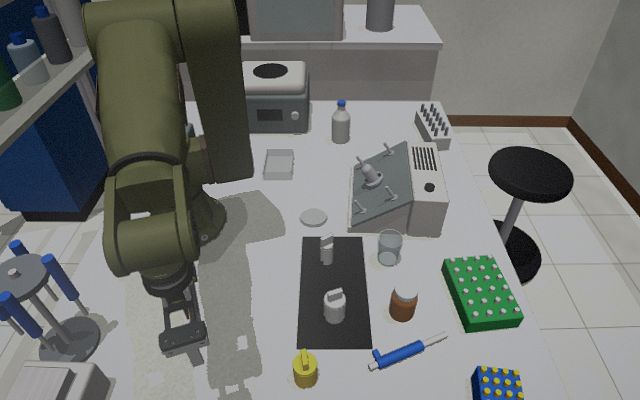

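View pics/wrist0.png

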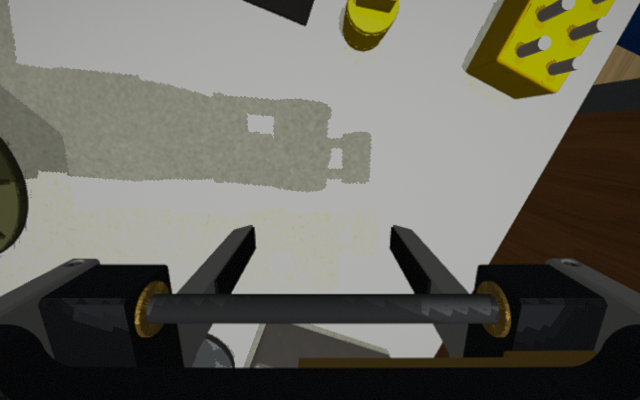

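Candidates, as scene / side pixels: white cup on the mat at (241,161) / (334,305); thinner white cup on the mat at (289,182) / (327,250); yellow look-alike off the mat at (217,128) / (305,370). The wider white cup at side (334,305) is the one I want. I'll check it with a crop and the cloud.

```bash
python3 - <<'E'
from h import *
np.set_printoptions(precision=1,suppress=True)
ims=[]
for f,(x0,y0,x1,y1) in (('side0',(285,225,355,330)),('scene0',(220,140,310,200))):
    p,d,c=load(f); ims.append(cv2.resize(p[y0:y1,x0:x1,::-1],None,fx=5,fy=5,interpolation=cv2.INTER_CUBIC))
H=max(i.shape[0] for i in ims); W=sum(i.shape[1] for i in ims)
o=np.zeros((H,W,3),np.uint8);x=0
for i in ims: o[:i.shape[0],x:x+i.shape[1]]=i;x+=i.shape[1]
o=cv2.resize(o,(780,int(H*780/W)));cv2.imwrite('pics/crop1.png',o)
for f,boxes in (('side0',[(322,286,346,326),(316,232,338,268),(290,345,322,390)]),('scene0',[(230,145,255,178),(280,167,298,198)])):
    p,d,c=load(f);P=cloud(c,d)
    for (a,b,e,g) in boxes:
        q=P[b:g,a:e].reshape(-1,3);q=q[~np.isnan(q[:,0])]
        q=q[q[:,2]>15]
        for lo,hi in((15,70),(70,84),(88,115)):
            s=q[(q[:,2]>lo)&(q[:,2]<hi)]
            if len(s): print(f,lo,len(s),s.mean(0),s.min(0),s.max(0))
    # dryer
    a,b,e,g=(340,135,450,240) if f=='side0' else (238,205,392,362)
    q=P[b:g,a:e].reshape(-1,3);print('dryer',np.nanmin(q,0),np.nanmax(q,0))
E
```

```text
side0 15 252 [ 460.5 -353.7   42.8] [ 436.9 -361.7   15. ] [ 486.7 -334.6   70. ]
side0 70 199 [ 462.  -344.1   75. ] [ 436.8 -359.6   70. ] [ 485.  -318.    83.8]
side0 88 112 [ 461.2 -338.4  100.7] [ 446.2 -347.1   88.6] [ 477.1 -323.4  108. ]
side0 15 157 [ 444.5 -171.9   43.6] [ 428.5 -177.5   16. ] [ 461.7 -159.4   69.9]
side0 70 76 [ 446.7 -166.9   76. ] [ 428.7 -177.8   70.1] [ 461.3 -152.8   83.8]
side0 88 91 [ 444.2 -162.   100.3] [ 428.7 -174.4   88. ] [ 461.  -149.3  107.9]
side0 15 492 [ 396.6 -505.5   54.2] [ 369.5 -520.4   15.1] [ 422.1 -466.8   70. ]
side0 70 131 [ 397.  -495.7   71.7] [ 371.1 -518.5   70. ] [ 420.1 -471.    82.5]
side0 88 105 [ 396.3 -495.7   98.2] [ 388.7 -511.1   88.1] [ 404.2 -476.3  103.4]
dryer [ 484.6 -155.9   -6.5] [928.  510.4 164.3]
scene0 15 154 [ 471.4 -316.4   44. ] [ 440.9 -347.3   15.8] [ 487.  -304.8   68.6]
scene0 70 133 [ 463.3 -326.5   75.9] [ 432.4 -358.5   70.5] [ 485.6 -306.7   83.3]
scene0 88 65 [ 461.6 -329.   100.7] [ 442.6 -341.1   88.6] [ 477.4 -319.6  110.2]
scene0 15 100 [ 450.8 -147.2   45. ] [ 427.9 -168.7   15.1] [ 459.6 -137.4   69.8]
scene0 70 59 [ 443.2 -153.6   76.3] [ 424.2 -172.4   70.8] [ 457.  -138.9   83.6]
scene0 88 50 [ 444.5 -153.9  103.5] [ 427.  -169.4   88.6] [ 458.4 -142.4  109.4]
dryer [ 307.9 -267.3   -9. ] [938.9 360.4 165.6]
```

View pics/crop1.png

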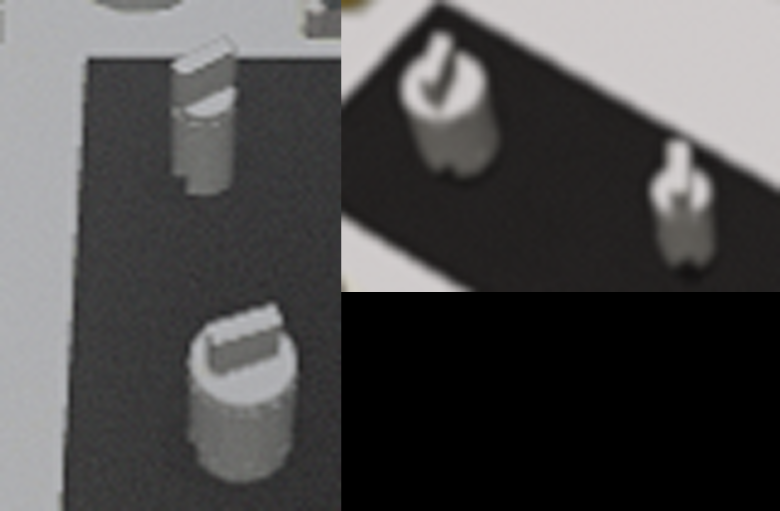

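The crop confirms it. The near cup in the side view, with a wide body, shoulders and a flat tab, is the wide sleeve at about (462,-334). The thinner one is at (445,-158). Next I'll fit the tab and the dryer.

```bash
cat > fit.py <<'E'
from h import *
from scipy.optimize import least_squares
np.set_printoptions(precision=3,suppress=True)
def sleevefit(P,c0):
    q=P.reshape(-1,3);q=q[~np.isnan(q[:,0])]
    q=q[np.hypot(q[:,0]-c0[0],q[:,1]-c0[1])<45]
    t=q[(q[:,2]>84)&(q[:,2]<112)]; top=t[t[:,2]>102]
    side=q[(q[:,2]>20)&(q[:,2]<68)]
    r=least_squares(lambda v:np.hypot(side[:,0]-v[0],side[:,1]-v[1])-26,c0,loss='soft_l1')
    rect=cv2.minAreaRect(t[:,:2].astype(np.float32))
    m=top[:,:2].mean(0);w,V=np.linalg.eigh(np.cov((top[:,:2]-m).T));
    print('cyl',r.x,np.abs(r.fun).mean(),'tab top mean',m,top[:,2].mean(),'yaw',np.arctan(V[1,1]/V[0,1]),'std',np.sqrt(w),len(top),'rect',rect)
def dryerfit(P,box):
    q=P[box[1]:box[3],box[0]:box[2]].reshape(-1,3);q=q[~np.isnan(q[:,0])];q=q[(q[:,2]>8)&(q[:,2]<220)]
    rng=np.random.default_rng(0);best=0
    for _ in range(3000):
        a=q[rng.choice(len(q),3,False)];n=np.cross(a[1]-a[0],a[2]-a[0]);L=np.linalg.norm(n)
        if L<100: continue
        n/=L;n*=np.sign(n[2])
        if abs(n[2]-np.cos(.611))>.06: continue
        k=np.abs((q-a[0])@n)<3
        if k.sum()>best:best=k.sum();K=k
    for _ in range(3):
        m=q[K].mean(0);n=np.linalg.svd(q[K]-m,full_matrices=False)[2][2];n*=np.sign(n[2]);K=np.abs((q-m)@n)<3
    print('face n',n,'tilt',np.arccos(n[2]),'yaw',np.arctan2(-n[1],-n[0]),'m',m,best)
    return q,n,m
E
python3 - <<'E'
from fit import *
for f,box in (('side0',(340,135,450,240)),('scene0',(238,205,392,362))):
    p,d,c=load(f);P=cloud(c,d)
    sleevefit(P,(462,-334))
    q,n,m=dryerfit(P,box)
    h=(q-m)@n
    yaw=np.arctan2(-n[1],-n[0]); ey=np.array([-np.sin(yaw),np.cos(yaw),0]);ex=np.cross(ey,n)
    s=q[(h>8)&(h<90)];u=np.stack([(s-m)@ex,(s-m)@ey,(s-m)@n],-1)
    hi=u[(u[:,2]>30)]; print(len(hi))
    for a in hi[np.argsort(-hi[:,2])][:120:8]: print(a)
E
python3 - <<'E'
import sys;sys.path.insert(0,'.')
from h import *
p,d,c=load('scene0');a=cv2.resize(p[200:370,230:400,::-1],None,fx=3.4,fy=3.4,interpolation=cv2.INTER_CUBIC)
cv2.imwrite('pics/dry0.png',a)
E
```

```text
cyl [ 461.8   -333.035] 0.7104532491226059 tab top mean [ 460.811 -337.225] 104.74025194528144 yaw 0.3753758272639758 std [3.505 9.315] 64 rect ((460.829345703125, -335.8238525390625), (32.85635757446289, 14.578134536743164), 28.620826721191406)
face n [-0.583  0.047  0.811] tilt 0.6245282628030882 yaw -0.07994973711420575 m [613.396  74.255  94.622] 2913
246
[-16.21   26.915  71.983]
[-17.205   9.143  70.214]
[-3.553 21.203 69.039]
[-11.333  22.642  68.129]
[-27.013  20.363  66.3  ]
[-16.852   9.625  65.004]
[-18.226   7.981  62.786]
[-4.694  5.103 61.451]
[ 1.708 22.547 60.003]
[-14.139   5.666  57.751]
[-8.855  5.415 54.666]
[ 42.146 -96.476  52.349]
[ 47.508 -93.231  50.178]
[-60.708 -88.568  49.567]
[-60.939 -92.378  49.049]
cyl [ 458.986 -332.262] 0.9460818388659464 tab top mean [ 459.722 -330.923] 105.16555394939292 yaw 0.32342748576093483 std [ 3.559 10.564] 37 rect ((460.4839782714844, -330.63763427734375), (37.32917785644531, 12.743488311767578), 18.6608943939209)
face n [-0.571  0.048  0.819] tilt 0.610596262299029 yaw -0.084391580102225 m [621.594 103.142 100.043] 4653
646
[-26.872  -4.735  73.547]
[-28.181 -11.089  71.547]
[-22.649 -10.961  70.922]
[-21.865   6.131  70.258]
[-33.844   3.428  68.99 ]
[-23.276   9.452  68.494]
[-9.916 -5.44  67.595]
[-22.841   7.178  66.939]
[-11.766   7.323  65.862]
[-24.465  10.463  65.019]
[-16.452   8.679  64.363]
[-236.605  -74.134   63.795]
[-11.827 -14.292  63.229]
[-232.48   -78.851   62.142]
[ -7.383 -10.765  61.174]
```

View pics/dry0.png

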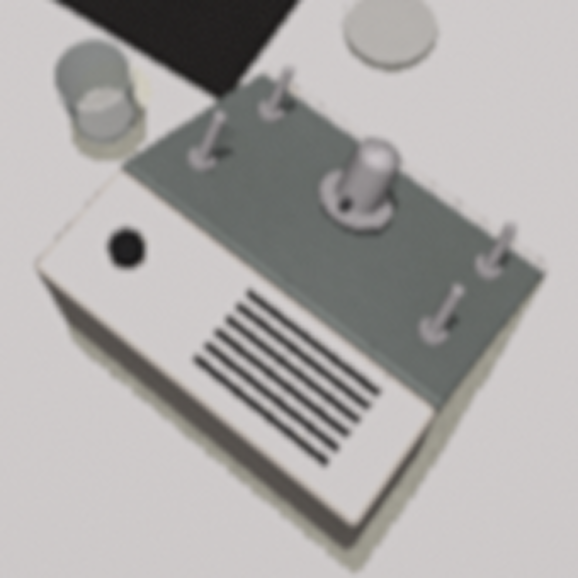

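The scene crop shows the thick peg's tip at scene (340,247) and its collar at (336,260), with a dark key mark at (331,260). I'll work out the wrist camera geometry so I can look straight down the peg.

```bash
cat >> fit.py <<'E'
from scipy.spatial.transform import Rotation as R
def toolT(s):
    T=np.eye(4);T[:3,:3]=R.from_euler('xyz',s['eef_rot']).as_matrix();T[:3,3]=s['eef_pos'];return T
def goto(pos,Rm):
    s=manip.read_state();T=toolT(s)
    print('travel cm',(np.array(pos)-T[:3,3])/10,'turn deg',np.degrees(R.from_matrix(Rm@T[:3,:3].T).as_rotvec()))
E
python3 - <<'E'
from fit import *
s=manip.read_state();T=toolT(s);C=np.array(manip.calibration('wrist')['world_from_camera'])
print(s['eef_rot'],T);print(np.linalg.inv(T)@C)
# peg fit: cylinder r19, axis n fixed
for f,box in (('side0',(340,135,450,240)),('scene0',(238,205,392,362))):
    p,d,c=load(f);P=cloud(c,d);q,n,m=dryerfit(P,box)
    yaw=-.083;t=np.radians(35);n=np.array([-np.sin(t)*np.cos(yaw),-np.sin(t)*np.sin(yaw),np.cos(t)])
    ey=np.array([-np.sin(yaw),np.cos(yaw),0]);ex=np.cross(ey,n)
    u=np.stack([(q-m)@ex,(q-m)@ey,(q-m)@n],-1)
    c0=np.array([-10,15.]) if f=='side0' else np.array([-18,0.])
    for lo,hi in((15,55),(22,48)):
        k=(u[:,2]>lo)&(u[:,2]<hi)&(np.hypot(u[:,0]-c0[0],u[:,1]-c0[1])<35)
        r=least_squares(lambda v:np.hypot(u[k,0]-v[0],u[k,1]-v[1])-19,c0,loss='soft_l1',f_scale=2)
        print(k.sum(),r.x,np.abs(r.fun).mean(),'axis foot',m+ex*r.x[0]+ey*r.x[1])
    kk=np.hypot(u[:,0]-r.x[0],u[:,1]-r.x[1])
    print('tip h',np.sort(u[(kk<10)][:,2])[-12:]); a=u[(kk>21)&(kk<29)][:,2];print('collar h',np.histogram(a,bins=np.arange(-4,30,2)))
E
```

```text
[-3.142  0.     0.363] [[   0.935    0.355   -0.     195.178]
 [   0.355   -0.935    0.    -514.183]
 [  -0.      -0.      -1.     205.446]
 [   0.       0.       0.       1.   ]]
[[   0.       0.967    0.255   74.364]
 [   1.      -0.      -0.       0.39 ]
 [  -0.       0.255   -0.967 -178.178]
 [   0.       0.       0.       1.   ]]
face n [-0.583  0.047  0.811] tilt 0.6245282628030882 yaw -0.07994973711420575 m [613.396  74.255  94.622] 2913
181 [-16.144  22.305] 3.076494786809626 axis foot [602.066  97.579  85.362]
91 [-17.194  22.696] 1.852329655315399 axis foot [601.241  98.04   84.76 ]
tip h [68.007 68.113 69.264 69.707 69.886 69.954 70.046 70.442 70.948 71.089
 71.178 71.802]
collar h (array([ 1, 13, 13,  6,  0,  0,  0,  0,  8, 17, 16,  6,  3,  2,  3,  6]), array([-4, -2,  0,  2,  4,  6,  8, 10, 12, 14, 16, 18, 20, 22, 24, 26, 28]))
face n [-0.571  0.048  0.819] tilt 0.610596262299029 yaw -0.084391580102225 m [621.594 103.142 100.043] 4653
247 [-25.467  -5.994] 3.287833220616194 axis foot [600.308  98.898  85.436]
116 [-26.593  -6.134] 1.3528743546655282 axis foot [599.377  98.835  84.79 ]
tip h [71.102 71.226 71.249 71.342 71.564 71.763 71.867 72.064 72.743 72.866
 73.239 73.558]
collar h (array([ 3, 23, 20,  1,  0,  0,  0,  1,  6, 27, 37,  9,  2,  2,  4,  0]), array([-4, -2,  0,  2,  4,  6,  8, 10, 12, 14, 16, 18, 20, 22, 24, 26, 28]))
```

```bash
cat >> fit.py <<'E'
def frame(yaw=-.083,tilt=np.radians(35)):
    n=np.array([-np.sin(tilt)*np.cos(yaw),-np.sin(tilt)*np.sin(yaw),np.cos(tilt)])
    ey=np.array([-np.sin(yaw),np.cos(yaw),0]);return np.cross(ey,n),ey,n
def tool_on(phi=0,yaw=-.083,tilt=np.radians(35)):
    ex,ey,n=frame(yaw,tilt);x=np.cos(phi)*ex+np.sin(phi)*ey
    return np.stack([x,np.cross(-n,x),-n],-1)
E
python3 - <<'E'
from fit import *
ex,ey,n=frame();foot=np.array([600.4,98.4,85.1]);print('n',n,'home',foot+15.5*n,'tip',foot+71.5*n)
goto(foot+181.5*n,tool_on())
E
```

```text
n [-0.572  0.048  0.819] home [591.54   99.137  97.797] tip [559.53  101.8   143.669]
travel cm [30.148 62.121  2.833] turn deg [  4.918 -34.94  -24.738]
```

```bash
python3 -m inch '{"grip":[1,1,1,1,1,1,1,1,1,1],"travel":[[3,6,1],[6,12,2],[9,18,3],[12,24,3],[15,30,3],[18,36,3],[21,42,3],[24,48,3],[27,54,3],[30,60,3]],"turn":[[0,-3,-2],[1,-7,-5],[1,-10,-7],[2,-14,-10],[2,-17,-12],[3,-21,-15],[4,-25,-18],[4,-29,-20],[5,-32,-22],[5,-35,-25]]}'
python3 -m inch '{"grip":[1,1,1],"travel":[[0,2,0],[0,2,0],[0,2,0]],"turn":[[0,0,0],[0,0,0],[0,0,0]]}'
python3 - <<'E'
from fit import *
p,d,c=snap('wrist','w1');s=manip.read_state();print(s['clock'],s['eef_pos'],s['joints'],s['wrist_force'])
ex,ey,n=frame();goto(np.array([600.4,98.4,85.1])+181.5*n,tool_on())
E
```

```text
clock: 2.1
eef_pos: [463.8, 21.6, 235.3]
eef_rot: [3.138, -0.595, -0.072]
wrist_force: [0.9, -1.9, -0.1]
finger_gap: 93.8
clock: 2.48
eef_pos: [463.7, 41.0, 235.3]
eef_rot: [3.138, -0.595, -0.072]
wrist_force: [-0.1, -0.5, -0.4]
finger_gap: 93.6
2.525 [463.749  40.708 235.371] [ 0.052 -0.236  2.114 -0.118  0.677  1.767] [ 0.214 -0.528  0.405]
travel cm [ 3.291  6.632 -0.16 ] turn deg [ 0.112 -0.933 -0.437]
```

View pics/w1.png

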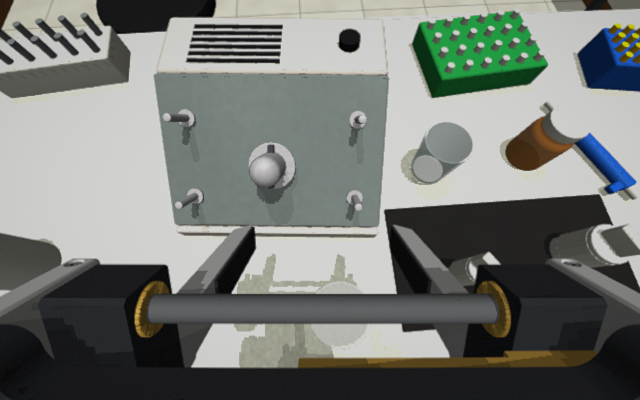

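The peg tip is at (265,170) in the wrist view. The collar behind it carries a dark key at about (270,148), up-slope. I'll go closer for the key angle.

```bash
python3 - <<'E'
from fit import *
ex,ey,n=frame();goto(np.array([600.4,98.4,85.1])+145*n+35*ex,tool_on())
E
```

```text
travel cm [ 8.234  6.221 -1.142] turn deg [ 0.112 -0.933 -0.437]
```

```bash
python3 -m inch '{"grip":[1,1,1,1],"travel":[[4,3,-0.5],[8.2,6.2,-1.1],[8.2,6.2,-1.1],[8.2,6.2,-1.1]],"turn":[[0,0,0],[0,-1,-0.5],[0,-1,-0.5],[0,-1,-0.5]]}'
python3 - <<'E'
from fit import *
p,d,c=snap('wrist','w2');s=manip.read_state();print(s['clock'],s['eef_pos'],s['joints'])
cv2.imwrite('pics/w2z.png',cv2.resize(p[60:240,190:430,::-1],None,fx=3.3,fy=3.3,interpolation=cv2.INTER_CUBIC))
E
```

```text
clock: 3.02
eef_pos: [545.4, 101.6, 224.2]
eef_rot: [3.139, -0.611, -0.084]
wrist_force: [-0.0, 0.4, -0.3]
finger_gap: 93.9
3.075 [545.34  101.511 224.661] [ 0.197  0.006  1.933 -0.279  0.628  2.03 ]
```

View pics/w2z.png

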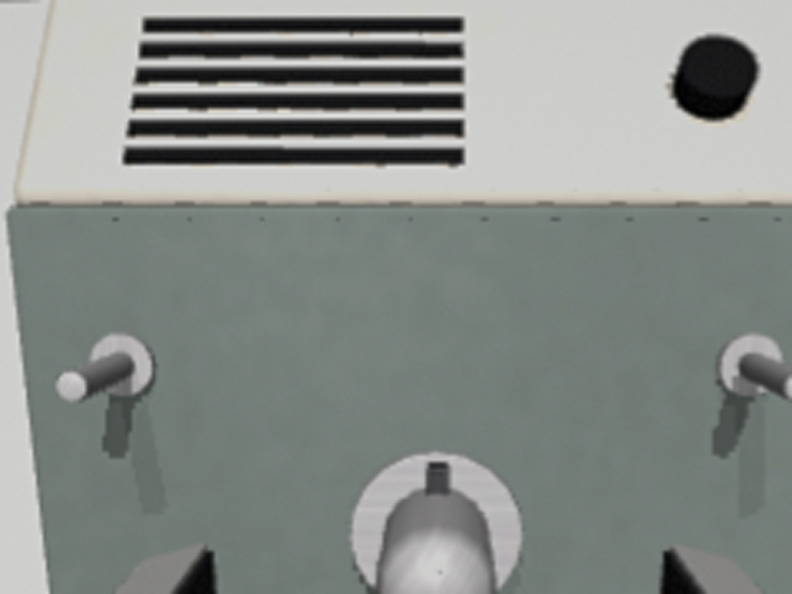

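```bash
python3 - <<'E'
from fit import *
p,d,c=load('w2');P=cloud(c,d);q,nf,m=dryerfit(P,(195,100,430,235))
ey0=np.cross([0,0,1],[1,0,0])
ex,ey,n=frame(np.arctan2(-nf[1],-nf[0]),np.arccos(nf[2]))
u=np.stack([(P-m)@ex,(P-m)@ey,(P-m)@n],-1)
b=u[180:245,280:360].reshape(-1,3);b=b[~np.isnan(b[:,0])]
pc=(np.array([600.4,98.4,85.1])-m);c0=np.array([pc@ex,pc@ey]);print('c0',c0)
kk=np.hypot(*(b[:,:2]-c0).T)
ring=b[(b[:,2]>12)&(b[:,2]<19)&(kk<36)]
print('collar h',np.median(ring[:,2]),len(ring))
# collar outer edge circle via hull extremes r=31
rr=np.hypot(*(ring[:,:2]-c0).T);ang=np.arctan2(ring[:,1]-c0[1],ring[:,0]-c0[0])
edge=[]
for a in np.arange(-2.2,2.2,.12):
    k=np.abs(ang-a)<.06
    if k.sum()>3: edge.append(ring[k][np.argmax(rr[k])])
edge=np.array(edge)
r=least_squares(lambda v:np.hypot(edge[:,0]-v[0],edge[:,1]-v[1])-30.6,c0,loss='soft_l1');print('collar c',r.x,len(edge),np.abs(r.fun).mean())
cy=b[(b[:,2]>30)&(b[:,2]<55)&(kk<30)]
r2=least_squares(lambda v:np.hypot(cy[:,0]-v[0],cy[:,1]-v[1])-19,c0,loss='soft_l1');print('cyl c',r2.x,len(cy),np.abs(r2.fun).mean())
w=lambda x:m+x[0]*ex+x[1]*ey
print('world foot collar',w(r.x),'cyl',w(r2.x),'tip h',np.sort(b[kk<8][:,2])[-8:])
cc=(r.x+r2.x)/2
key=b[(b[:,2]>21)&(b[:,2]<29)&(np.hypot(*(b[:,:2]-cc).T)>21.5)&(np.hypot(*(b[:,:2]-cc).T)<32)]
print('key pts',len(key));print(np.c_[key-[*cc,0]][:25]); mk=key.mean(0)-[*cc,0];print('ang mean',np.arctan2(mk[1],mk[0]))
# dark pixels
g=p[190:215,300:345].astype(int).sum(2)
print(p[195:212,312:334].astype(int).mean(2).astype(int))
E
```

```text
face n [-0.571  0.049  0.82 ] tilt 0.610251653338779 yaw -0.08479081205027739 m [645.723 103.764 114.381] 23370
c0 [-53.417  -9.183]
collar h 15.927067847300734 854
collar c [-52.869 -10.52 ] 37 0.22607544286905545
cyl c [-53.504 -10.543] 221 0.18161936803356415
world foot collar [601.662  96.951  84.083] cyl [601.141  96.972  83.719] tip h [72.839 72.895 72.897 72.927 73.022 73.044 73.251 73.268]
key pts 41
[[27.96   2.1   23.367]
 [27.992  0.967 23.486]
 [27.74  -0.168 22.531]
 [28.186 -1.296 24.21 ]
 [27.806 -2.439 22.772]
 [27.915 -3.57  23.178]
 [27.577  2.082 26.311]
 [27.241  0.962 25.057]
 [27.582 -0.165 26.321]
 [27.599 -1.288 26.383]
 [27.416 -2.417 25.695]
 [27.271 -3.55  25.154]
 [26.289  2.086 25.858]
 [26.235  0.96  25.658]
 [26.5   -0.166 26.624]
 [26.275 -1.293 25.794]
 [26.347 -2.418 26.057]
 [26.39  -3.542 26.208]
 [25.096  2.087 25.769]
 [25.019  0.96  25.488]
 [25.421 -0.167 26.939]
 [25.003 -1.298 25.423]
 [25.414 -2.414 26.905]
 [25.241 -3.545 26.276]
 [24.063  2.085 26.264]]
ang mean -0.02855800217613075
[[122 122 121 121 121 122 120 121 121 120 121 120 120 121
[... 824 characters left out ...]
1  68  71  89 143 186 187 186
  186 185 185 184]
 [187 186 187 187 187 189 175  90  68  69  70  70  70  87 143 186 187 186
  185 185 185 184]
 [182 181 181 181 183 183 169  88  69  67  70  70  70  86 141 181 183 182
  182 182 181 181]
 [183 183 182 180 178 177 160  85  67  68  70  68  69  85 135 176 180 183
  184 184 183 183]
 [184 184 174 156 142 132 113  67  67  67  71  69  67  72 105 138 153 174
  181 184 183 183]
 [184 172 140 117 115 115 107  74  79  83  89  83  78  79 100 117 118 128
  158 180 186 186]
 [169 139 114 112 113 117 114 105 117 121 122 119 110 110 117 118 115 114
  121 150 176 183]
 [112 108 111 116 115 117 118 118 120 123 123 124 122 121 119 119 117 114
  110 114 133 158]]
```

The dark mark is a real key: it stands about 10 mm above the collar, at about -0.03 rad. Next I'll view the sleeve from above.

```bash
python3 - <<'E'
from fit import *
x=np.array([np.cos(.35),np.sin(.35),0]);z=np.array([0,0,-1.]);goto([460.5,-332.5,195],np.stack([x,np.cross(z,x),z],-1))
E
```

```text
travel cm [ -8.484 -43.401  -2.966] turn deg [-4.558 35.056 24.122]
```

```bash
python3 -m inch '{"grip":[1,1,1,1,1,1,1,1,1,1],"travel":[[-1,-5,0],[-2,-10,0],[-3,-15,0],[-4,-21,0],[-5,-27,-1],[-6,-33,-2],[-7.5,-39,-3],[-8.5,-43.4,-3],[-8.5,-43.4,-3],[-8.5,-43.4,-3]],"turn":[[-0.5,4,3],[-1,9,6],[-2,14,9],[-2.5,19,13],[-3,24,16],[-4,29,20],[-4.5,35,24],[-4.5,35,24],[-4.5,35,24],[-4.5,35,24]]}'
python3 - <<'E'
from fit import *
p,d,c=snap('wrist','w3');s=manip.read_state();print(s['clock'],s['eef_pos'],s['eef_rot'],s['joints'])
P=cloud(c,d);sleevefit(P,(461,-332.5))
q=P.reshape(-1,3);q=q[~np.isnan(q[:,0])];q=q[np.hypot(q[:,0]-461,q[:,1]+332)<40]
t=q[(q[:,2]>68)&(q[:,2]<82)];print('cup top z',np.median(t[:,2]));print('tab',np.percentile(q[q[:,2]>84][:,2],[50,90]))
E
```

```text
clock: 4.32
eef_pos: [459.8, -332.4, 195.4]
eef_rot: [3.141, -0.002, 0.347]
wrist_force: [0.0, 0.8, 0.1]
finger_gap: 94.0
4.375 [ 460.121 -331.913  195.45 ] [ 3.141 -0.002  0.348] [-0.69   0.346  1.484  0.002  1.31   0.532]
cyl [ 461.753 -334.506] 0.15900088087166472 tab top mean [ 462.2   -334.325] 104.75718545896585 yaw 0.34941885764256364 std [ 3.475 10.336] 406 rect ((462.0606689453125, -334.4488220214844), (35.68404769897461, 11.446480751037598), 20.008970260620117)
cup top z 74.88919114975465
tab [325.275 330.92 ]
```

View pics/w3.png

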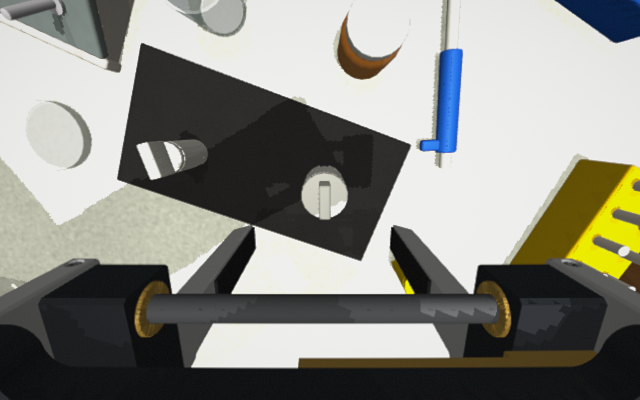

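The wrist view shows the tab at (324,197) centred between the jaws and aligned with tool x. The narrow sleeve is at (170,158), well clear. I'll grasp now.

```bash
python3 -m inch '{"grip":[1,1,1,1,1,-0.7,-0.8,-0.8,-0.8,-0.8],"travel":[[0.1,-0.2,-4],[0.2,-0.2,-8],[0.2,-0.2,-10.5],[0.2,-0.2,-11.6],[0.2,-0.2,-11.6],[0.2,-0.2,-11.6],[0.2,-0.2,-11.6],[0.2,-0.2,-11.6],[0.2,-0.2,-11.6],[0.2,-0.2,-11.6]],"turn":[[0,0,0],[0,0,0],[0,0,0],[0,0,0],[0,0,0],[0,0,0],[0,0,0],[0,0,0],[0,0,0],[0,0,0]]}' 30
python3 -m inch '{"grip":[-1,-1,-1],"travel":[[0,0,0],[0,0,0],[0,0,0]],"turn":[[0,0,0],[0,0,0],[0,0,0]]}' 30
```

```text
clock: 5.62
eef_pos: [462.1, -333.9, 79.5]
eef_rot: [3.141, -0.002, 0.348]
wrist_force: [0.1, 0.3, 0.4]
finger_gap: 47.4
clock: 6.0
eef_pos: [462.1, -333.9, 79.5]
eef_rot: [3.141, -0.002, 0.348]
wrist_force: [-1.0, 0.1, 0.8]
finger_gap: 17.2
```

```bash
python3 -m inch '{"grip":[-1,-1,-1],"travel":[[0,0,0],[0,0,0],[0,0,0]],"turn":[[0,0,0],[0,0,0],[0,0,0]]}' 40
python3 -m inch '{"grip":[-1,-1,-1,-1,-1,-1],"travel":[[0,0,1.5],[0,0,5],[0,0,10],[0,0,14],[0,0,14],[0,0,14]],"turn":[[0,0,0],[0,0,0],[0,0,0],[0,0,0],[0,0,0],[0,0,0]]}'
python3 - <<'E'
from fit import *
s=manip.read_state();T=toolT(s);p,d,c=snap('wrist','w4');snap('side','s4')
print(s['clock'],s['eef_pos'],s['wrist_force'],s['moment'],s['finger_gap'])
E
```

```text
clock: 6.38
eef_pos: [462.1, -333.9, 79.4]
eef_rot: [3.141, -0.002, 0.348]
wrist_force: [-0.8, 0.5, -0.7]
finger_gap: 11.4
clock: 7.12
eef_pos: [461.7, -333.6, 218.7]
eef_rot: [-3.141, -0.001, 0.348]
wrist_force: [0.4, 0.2, -3.0]
finger_gap: 11.8
7.125 [ 461.731 -333.644  218.747] [ 0.398  0.18  -2.991] [ 0.008 -0.015  0.013] 11.813705741095383
```

View pics/w4.png

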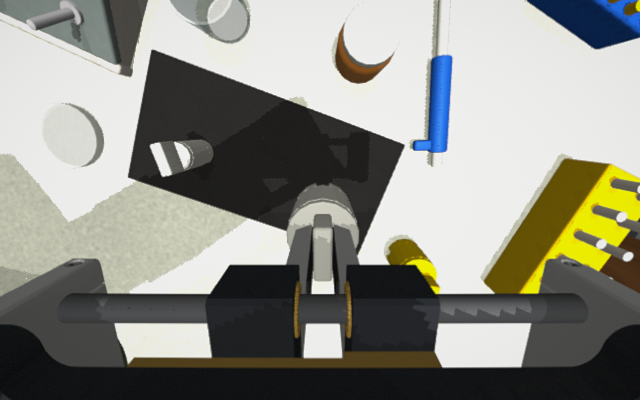

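View pics/s4.png

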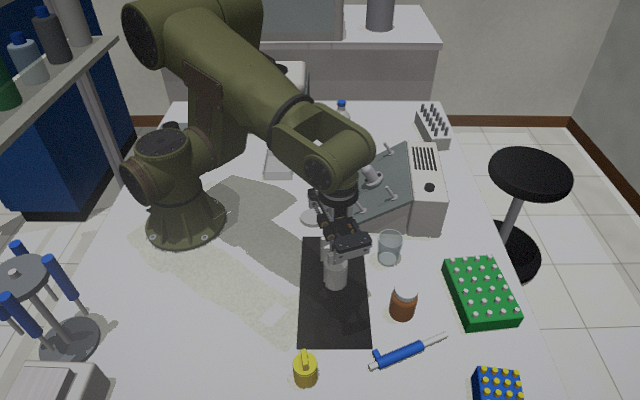

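The sleeve is held at its tab (wrist view (322,245)), square in the jaws, and the rest of the mat is undisturbed. Next comes the pre-insertion pose, about 0.22 rad off the keys.

```bash
cat >> fit.py <<'E'
YAW=-.084
HOME=np.array([601.2,97.4,84.6])+15.7*frame(YAW)[2]
def dock(s,phi,dx=0,dy=0):
    ex,ey,n=frame(YAW);goto(HOME+(s+73.5)*n+dx*ex+dy*ey,tool_on(phi,YAW))
def where():
    ex,ey,n=frame(YAW);st=manip.read_state();T=toolT(st)
    M=T[:3,3]+73.5*T[:3,2]-HOME;f=st['wrist_force'];x=T[:3,0]
    print('t',round(st['clock'],2),'mouth xyz',np.array([M@ex,M@ey,M@n]),'phi',np.arctan2(x@ey,x@ex),'axis err',np.array([T[:3,2]@ex,T[:3,2]@ey]),'F xyz',np.array([f@ex,f@ey,f@n]),'raw',f,'M',st['moment'],'gap',st['finger_gap'],'j6',st['joints'][5])
E
python3 - <<'E'
from fit import *
print(HOME);where();dock(85,.22)
E
```

```text
[592.227  98.156  97.461]
t 7.22 mouth xyz [ -49.872 -441.032   92.459] phi 0.51206983657198 axis err [-0.574  0.002] F xyz [-1.131  0.925 -2.204] raw [ 0.414  0.894 -2.454] M [-0.02   0.008  0.012] gap 11.634696842378819 j6 0.5320082273905989
travel cm [ 3.997 43.937  0.92 ] turn deg [  0.663 -35.037 -11.783]
```

```bash
python3 -m inch '{"grip":[-1,-1,-1,-1,-1,-1,-1,-1,-1,-1],"travel":[[0,4,1.5],[0.5,9,3],[1,14,3.5],[1,19,4],[1.5,24,4],[2,29,4],[2.5,34,3],[3,39,2],[4,43.9,0.9],[4,43.9,0.9]],"turn":[[0,-4,-1],[0,-9,-3],[0,-13,-4.5],[0,-18,-6],[0.5,-23,-8],[0.5,-28,-9.5],[0.5,-32,-11],[0.7,-35,-11.8],[0.7,-35,-11.8],[0.7,-35,-11.8]]}'
python3 -m inch '{"grip":[-1,-1],"travel":[[0,0,0],[0,0,0]],"turn":[[0,0,0],[0,0,0]]}'
python3 - <<'E'
from fit import *
for n in('wrist','side','scene'): snap(n,n+'5')
where();dock(85,.22)
a=load('side5')[0][110:250,300:460,::-1];b=load('scene5')[0][180:320,250:410,::-1]
cv2.imwrite('pics/c5.png',cv2.resize(np.hstack([a,b]),None,fx=2.5,fy=2.5,interpolation=cv2.INTER_CUBIC))
E
```

```text
clock: 8.48
eef_pos: [500.8, 108.3, 225.0]
eef_rot: [2.991, -0.59, 0.186]
wrist_force: [-0.3, -0.2, -2.6]
finger_gap: 11.5
clock: 8.72
eef_pos: [500.7, 107.4, 224.7]
eef_rot: [2.991, -0.589, 0.185]
wrist_force: [1.1, 0.0, -1.5]
finger_gap: 11.9
t 8.88 mouth xyz [-2.182  1.733 83.734] phi 0.22236076572736163 axis err [-0.004  0.002] F xyz [-1.38  -0.284 -1.751] raw [-0.15  -0.273 -2.226] M [ 0.086  0.497 -0.028] gap 12.004113206103913 j6 1.8503193149649726
travel cm [ 0.069 -0.168  0.212] turn deg [-0.019 -0.223 -0.165]
```

View pics/c5.png

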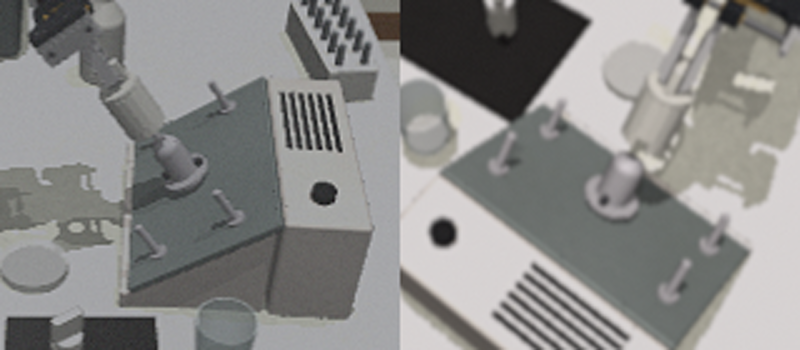

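View pics/wrist5.png

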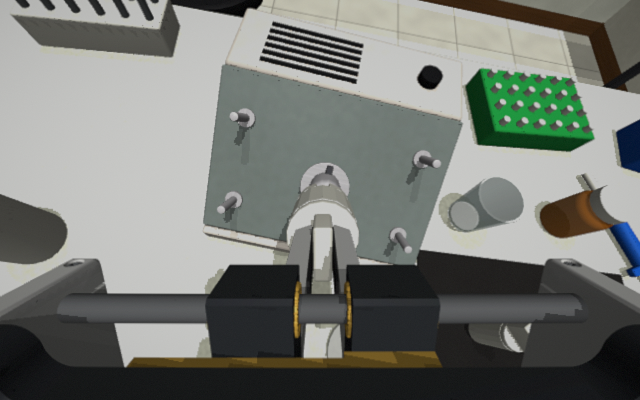

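```bash
cat >> fit.py <<'E'
def relcheck(names):
    ex,ey,n=frame(YAW)
    for f in names:
        p,d,c=load(f);P=cloud(c,d);M=P-HOME;u=np.stack([M@ex,M@ey,M@n],-1).reshape(-1,3);u=u[~np.isnan(u[:,0])]
        for nm,lo,hi,r in (('peg',14,42,19),('slv lo',90,115,26),('slv hi',115,145,26)):
            k=(u[:,2]>lo)&(u[:,2]<hi)&(np.hypot(u[:,0],u[:,1])<34)
            if k.sum()<10: continue
            s=least_squares(lambda v:np.hypot(u[k,0]-v[0],u[k,1]-v[1])-r,[0,0],loss='soft_l1',f_scale=1)
            print(f,nm,k.sum(),s.x,np.abs(s.fun).mean())
E
python3 - <<'E'
from fit import *
relcheck(['side5','scene5','wrist5'])
E
```

```text
side5 peg 84 [-0.037  0.364] 1.5268282050195423
side5 slv lo 123 [-2.109  1.014] 1.2831741350496433
side5 slv hi 160 [-1.847  1.001] 1.1711683196503215
scene5 peg 121 [-1.675  1.245] 1.171175908342205
scene5 slv lo 158 [-4.847  2.989] 1.113420549964904
scene5 slv hi 208 [-4.473  2.722] 1.079850680099001
wrist5 peg 113 [-0.442 -0.515] 0.14143712105269698
wrist5 slv lo 269 [-3.712  1.129] 0.16099469120060406
wrist5 slv hi 528 [-3.537  1.099] 0.1720951231829333
```

All three cameras agree: the sleeve sits about (-2.9,+1.5) mm off the peg axis and is parallel within 0.01 rad. I'll correct that and start onto the tip.

```bash
python3 - <<'E'
from fit import *
dock(62,.22,.7,.1);dock(45,.22,.7,.1)
E
```

```text
travel cm [ 1.441 -0.273 -1.631] turn deg [-0.019 -0.223 -0.165]
travel cm [ 2.413 -0.355 -3.024] turn deg [-0.019 -0.223 -0.165]
```

```bash
python3 -m inch '{"grip":[-1,-1,-1,-1,-1],"travel":[[0.7,-0.2,-0.6],[1.44,-0.27,-1.63],[1.44,-0.27,-1.63],[1.44,-0.27,-1.63],[1.44,-0.27,-1.63]],"turn":[[0,-0.2,-0.2],[0,-0.2,-0.2],[0,-0.2,-0.2],[0,-0.2,-0.2],[0,-0.2,-0.2]]}'
python3 - <<'E'
from fit import *
where()
for n in('wrist','side'): snap(n,n+'6')
relcheck(['side6','wrist6'])
dock(45,.22,.7,.1);dock(30,.22,.7,.1)
E
```

```text
clock: 9.5
eef_pos: [515.3, 104.8, 209.1]
eef_rot: [2.99, -0.594, 0.182]
wrist_force: [-0.8, 0.3, -2.4]
finger_gap: 11.5
t 9.5 mouth xyz [ 0.806  0.219 62.216] phi 0.2193898825878705 axis err [-0.  0.] F xyz [-2.05   0.205 -1.46 ] raw [-0.822  0.275 -2.371] M [0.06  0.494 0.018] gap 11.492624495582058 j6 1.8600298603976362
side6 peg 82 [-0.449  0.109] 1.5862294154414716
side6 slv lo 119 [ 0.695 -0.034] 1.3376737576473732
side6 slv hi 175 [0.263 2.666] 4.855788194427676
wrist6 peg 62 [-0.35  -0.558] 0.1641533752201749
wrist6 slv lo 379 [-0.288 -0.284] 0.1520575887653006
wrist6 slv hi 1893 [-5.454 -1.436] 3.3085766128635723
travel cm [ 0.976 -0.094 -1.416] turn deg [-0.023 -0.004  0.025]
travel cm [ 1.833 -0.166 -2.645] turn deg [-0.023 -0.004  0.025]
```

```bash
python3 -m inch '{"grip":[-1,-1,-1,-1],"travel":[[0.3,-0.03,-0.5],[0.6,-0.06,-0.9],[0.97,-0.1,-1.42],[0.97,-0.1,-1.42]],"turn":[[0,0,0],[0,0,0],[0,0,0],[0,0,0]]}'
python3 - <<'E'
from fit import *
where();dock(28,.22,.7,.1)
E
```

```text
clock: 10.1
eef_pos: [525.0, 103.7, 194.2]
eef_rot: [2.99, -0.593, 0.182]
wrist_force: [-0.6, -0.0, -3.0]
finger_gap: 11.8
t 10.1 mouth xyz [ 0.182 -0.088 44.433] phi 0.21944806174623738 axis err [-0.001 -0.   ] F xyz [-2.171 -0.056 -2.085] raw [-0.585 -0.007 -2.954] M [ 0.084  0.569 -0.016] gap 11.780973304753395 j6 1.8684860504197565
travel cm [ 0.976 -0.065 -1.321] turn deg [-0.011 -0.063  0.035]
```

No contact force, with the tip about 11 mm inside the mouth. Continuing.

```bash
python3 -m inch '{"grip":[-1,-1,-1,-1,-1],"travel":[[0.3,-0.02,-0.4],[0.6,-0.04,-0.8],[0.98,-0.07,-1.32],[0.98,-0.07,-1.32],[0.98,-0.07,-1.32]],"turn":[[0,0,0],[0,0,0],[0,0,0],[0,0,0],[0,0,0]]}'
python3 - <<'E'
from fit import *
where();dock(15,.22,.7,.1)
E
```

```text
clock: 10.72
eef_pos: [534.9, 103.0, 181.0]
eef_rot: [2.99, -0.593, 0.182]
wrist_force: [0.2, 1.2, -2.7]
finger_gap: 11.9
t 10.72 mouth xyz [ 0.693  0.008 27.984] phi 0.219401894294628 axis err [-0.001 -0.   ] F xyz [-1.427  1.169 -2.274] raw [ 0.233  1.154 -2.681] M [0.019 0.523 0.022] gap 11.872007957530403 j6 1.8778300817796854
travel cm [ 0.737 -0.055 -1.068] turn deg [-0.011 -0.063  0.038]
```

```bash
python3 -m inch '{"grip":[-1,-1,-1,-1,-1],"travel":[[0.25,-0.02,-0.36],[0.5,-0.04,-0.72],[0.74,-0.06,-1.07],[0.74,-0.06,-1.07],[0.74,-0.06,-1.07]],"turn":[[0,0,0],[0,0,0],[0,0,0],[0,0,0],[0,0,0]]}'
python3 - <<'E'
from fit import *
where();dock(11,.22,.7,.1)
E
```

```text
clock: 11.35
eef_pos: [542.3, 102.4, 170.3]
eef_rot: [2.99, -0.593, 0.182]
wrist_force: [0.1, -0.0, -1.5]
finger_gap: 11.6
t 11.35 mouth xyz [ 0.637  0.039 14.963] phi 0.2194558210815026 axis err [-0.001 -0.   ] F xyz [-0.74  -0.018 -1.261] raw [ 0.116 -0.028 -1.457] M [ 0.039  0.558 -0.011] gap 11.574235226453725 j6 1.8867339409561061
travel cm [ 0.225 -0.015 -0.326] turn deg [-0.008 -0.066  0.036]
```

```bash
python3 -m inch '{"grip":[-1,-1,-1],"travel":[[0.22,-0.02,-0.33],[0.22,-0.02,-0.33],[0.22,-0.02,-0.33]],"turn":[[0,0,0],[0,0,0],[0,0,0]]}'
python3 - <<'E'
from fit import *
where()
E
python3 -m inch '{"grip":[-1,-1,-1],"travel":[[0.11,-0.01,-0.16],[0.11,-0.01,-0.16],[0.11,-0.01,-0.16]],"turn":[[0,0,0],[0,0,0],[0,0,0]]}'
python3 - <<'E'
from fit import *
where()
E
```

```text
clock: 11.72
eef_pos: [544.5, 102.2, 167.0]
eef_rot: [2.99, -0.593, 0.182]
wrist_force: [1.7, 0.5, -1.9]
finger_gap: 11.6
t 11.72 mouth xyz [ 0.547  0.004 10.985] phi 0.2194077918167937 axis err [-0.001 -0.   ] F xyz [ 0.229  0.636 -2.54 ] raw [ 1.692  0.496 -1.95 ] M [ 0.035  0.49  -0.057] gap 11.595011567404367 j6 1.8897285961888746
clock: 12.1
eef_pos: [545.6, 102.1, 165.6]
eef_rot: [2.99, -0.593, 0.182]
wrist_force: [-3.3, -0.2, 1.0]
finger_gap: 11.8
t 12.1 mouth xyz [0.634 0.023 9.135] phi 0.21938596596368892 axis err [-0.001 -0.   ] F xyz [-2.146 -0.52   2.719] raw [-3.35  -0.24   0.997] M [ 0.009  0.545 -0.038] gap 11.773924540770768 j6 1.891128479446763
```

In contact: the axial force rose about 4.7 N at 9 mm, riding on the keys. I'll press 1 mm more, then turn gently.

```bash
python3 -m inch '{"grip":[-1,-1],"travel":[[0.06,-0.01,-0.08],[0.06,-0.01,-0.08]],"turn":[[0,0,0],[0,0,0]]}'
python3 - <<'E'
from fit import *
where()
E
python3 -m inch '{"grip":[-1,-1,-1,-1],"travel":[[0,0,0],[0,0,0],[0,0,0],[0,0,0]],"turn":[[1.43,-0.12,-2.05],[2.86,-0.24,-4.1],[4.3,-0.36,-6.15],[4.3,-0.36,-6.15]]}'
python3 - <<'E'
from fit import *
where()
E
```

```text
clock: 12.35
eef_pos: [546.2, 102.1, 164.8]
eef_rot: [2.99, -0.593, 0.182]
wrist_force: [-3.9, 0.9, 2.3]
finger_gap: 11.8
t 12.35 mouth xyz [0.657 0.017 8.14 ] phi 0.2193936690182425 axis err [-0.001 -0.   ] F xyz [-1.93   0.577  4.203] raw [-3.929  0.91   2.336] M [0.136 0.732 0.049] gap 11.845676938133998 j6 1.8916436236519008
clock: 12.85
eef_pos: [546.3, 102.1, 165.0]
eef_rot: [3.08, -0.608, 0.024]
wrist_force: [-2.9, 0.6, 2.4]
finger_gap: 11.7
t 12.85 mouth xyz [0.924 0.091 8.214] phi 0.0885227744035691 axis err [-0.001  0.   ] F xyz [-1.084  0.382  3.647] raw [-2.937  0.631  2.365] M [ 0.064  0.465 -0.016] gap 11.724406112856789 j6 2.0216648109886997
```

```bash
python3 -m inch '{"grip":[-1,-1,-1],"travel":[[0,0,0],[0,0,0],[0,0,0]],"turn":[[1,-0.08,-1.4],[2,-0.17,-2.9],[2,-0.17,-2.9]]}'
python3 - <<'E'
from fit import *
where()
E
python3 -m inch '{"grip":[-1,-1,-1],"travel":[[0,0,0],[0,0,0],[0,0,0]],"turn":[[0.9,-0.07,-1.2],[1.7,-0.15,-2.5],[1.7,-0.15,-2.5]]}'
python3 - <<'E'
from fit import *
where()
E
```

```text
clock: 13.22
eef_pos: [546.3, 102.0, 164.8]
eef_rot: [3.123, -0.61, -0.052]
wrist_force: [0.4, -0.6, -0.8]
finger_gap: 11.5
t 13.22 mouth xyz [ 0.811 -0.034  8.076] phi 0.026377070605774523 axis err [-0.001 -0.   ] F xyz [-0.078 -0.522 -0.924] raw [ 0.421 -0.559 -0.802] M [-0.03   0.319 -0.117] gap 11.539095856624273 j6 2.084736642113583
clock: 13.6
eef_pos: [546.2, 102.0, 164.6]
eef_rot: [-3.124, -0.61, -0.117]
wrist_force: [0.5, -0.1, -2.5]
finger_gap: 11.8
t 13.6 mouth xyz [ 0.661 -0.09   7.998] phi -0.0269619118536411 axis err [-0.001 -0.001] F xyz [-1.001 -0.019 -2.307] raw [ 0.499 -0.061 -2.464] M [0.072 0.522 0.053] gap 11.811157452203197 j6 2.139974235954094
```

The force dropped back to the free level, from +3.6 to -2.3 N, so the keys have entered the notches, as predicted at about -0.03 rad. Pushing down now.

```bash
python3 -m inch '{"grip":[-1,-1,-1,-1],"travel":[[0.11,-0.01,-0.16],[0.23,-0.02,-0.33],[0.28,-0.02,-0.41],[0.28,-0.02,-0.41]],"turn":[[0,0,0],[0,0,0],[0,0,0],[0,0,0]]}'
python3 - <<'E'
from fit import *
where()
E
python3 -m inch '{"grip":[-1,-1,-1],"travel":[[0.08,-0.01,-0.12],[0.11,-0.01,-0.16],[0.11,-0.01,-0.16]],"turn":[[0,0,0],[0,0,0],[0,0,0]]}'
python3 - <<'E'
from fit import *
where()
E
```

```text
clock: 14.1
eef_pos: [549.0, 101.8, 160.4]
eef_rot: [-3.124, -0.609, -0.117]
wrist_force: [1.3, 0.2, -2.4]
finger_gap: 11.8
t 14.1 mouth xyz [ 0.522 -0.079  2.925] phi -0.02687602214764756 axis err [-0.001 -0.001] F xyz [-0.274  0.297 -2.706] raw [ 1.348  0.184 -2.374] M [0.136 0.529 0.033] gap 11.78765420599823 j6 2.143999792331944
clock: 14.48
eef_pos: [550.1, 101.7, 158.8]
eef_rot: [-3.124, -0.609, -0.117]
wrist_force: [-0.2, -0.3, -2.0]
finger_gap: 11.5
t 14.47 mouth xyz [ 0.483 -0.1    0.95 ] phi -0.02687275698558187 axis err [-0.001 -0.001] F xyz [-1.248 -0.314 -1.514] raw [-0.18  -0.3   -1.956] M [-0.002  0.592  0.016] gap 11.46572987439254 j6 2.145524078807758
```

```bash
python3 -m inch '{"grip":[-1,-1,-1],"travel":[[0.06,-0.01,-0.09],[0.09,-0.01,-0.13],[0.09,-0.01,-0.13]],"turn":[[0,0,0],[0,0,0],[0,0,0]]}'
python3 - <<'E'
from fit import *
where()
E
python3 -m inch '{"grip":[-1,-1],"travel":[[0.06,0,-0.08],[0.06,0,-0.08]],"turn":[[0,0,0],[0,0,0]]}'
python3 - <<'E'
from fit import *
where()
E
```

```text
clock: 14.85
eef_pos: [551.1, 101.6, 157.6]
eef_rot: [-3.124, -0.609, -0.117]
wrist_force: [-3.5, 0.9, 0.9]
finger_gap: 11.7
t 14.85 mouth xyz [ 0.541 -0.099 -0.575] phi -0.02684632256357351 axis err [-0.001 -0.001] F xyz [-2.353  0.576  2.795] raw [-3.47  0.87  0.94] M [0.083 0.712 0.006] gap 11.738307949493045 j6 2.1466943354773167
clock: 15.1
eef_pos: [551.7, 101.6, 156.8]
eef_rot: [-3.124, -0.609, -0.117]
wrist_force: [-4.2, -1.4, 1.7]
finger_gap: 12.0
t 15.1 mouth xyz [ 0.566 -0.043 -1.57 ] phi -0.026899082151581637 axis err [-0.001 -0.001] F xyz [-2.375 -1.738  3.691] raw [-4.194 -1.391  1.661] M [ 0.003  0.749 -0.073] gap 12.020088175382035 j6 2.147701269453504
```

Seated on the collar at about 5.5 N. A slightly firmer push to make sure it's flush, then I'll ease back to the collar's rest height and release.

```bash
python3 -m inch '{"grip":[-1,-1,-1],"travel":[[0.05,0,-0.07],[0.08,-0.01,-0.11],[0.08,-0.01,-0.11]],"turn":[[0,0,0],[0,0,0],[0,0,0]]}'
python3 - <<'E'
from fit import *
where()
E
python3 -m inch '{"grip":[-1,-1,-1,-1],"travel":[[-0.08,0.01,0.11],[-0.14,0.01,0.2],[-0.14,0.01,0.2],[-0.14,0.01,0.2]],"turn":[[0,0,0],[0,0,0],[0,0,0],[0,0,0]]}'
python3 - <<'E'
from fit import *
where()
E
```

```text
clock: 15.48
eef_pos: [552.5, 101.5, 155.6]
eef_rot: [-3.124, -0.609, -0.117]
wrist_force: [-5.2, 0.7, 2.5]
finger_gap: 11.5
t 15.47 mouth xyz [ 0.591 -0.084 -2.943] phi -0.026947450124367528 axis err [-0.001 -0.001] F xyz [-2.874  0.291  5.015] raw [-5.188  0.729  2.459] M [ 0.089  0.862 -0.063] gap 11.525477639300343 j6 2.148619081737379
clock: 15.98
eef_pos: [551.1, 101.6, 157.6]
eef_rot: [-3.124, -0.609, -0.117]
wrist_force: [-4.1, -0.1, 1.0]
finger_gap: 11.6
t 15.97 mouth xyz [ 0.576 -0.082 -0.534] phi -0.026840268565882362 axis err [-0.001 -0.001] F xyz [-2.789 -0.48   3.176] raw [-4.132 -0.134  1.002] M [ 0.139  0.674 -0.06 ] gap 11.59451185968201 j6 2.146552168613338
```

```bash
python3 -m inch '{"grip":[-0.6,-0.4,-0.2,-0.2,-0.2,-0.2],"travel":[[0,0,0],[0,0,0],[0,0,0],[0,0,0],[0,0,0],[0,0,0]],"turn":[[0,0,0],[0,0,0],[0,0,0],[0,0,0],[0,0,0],[0,0,0]]}'
python3 - <<'E'
from fit import *
where()
snap('wrist','w7')
E
```

```text
clock: 16.73
eef_pos: [551.1, 101.6, 157.6]
eef_rot: [-3.124, -0.609, -0.117]
wrist_force: [-0.2, -0.1, 0.2]
finger_gap: 37.4
t 16.73 mouth xyz [ 0.6   -0.078 -0.521] phi -0.026923074246854996 axis err [-0.001 -0.001] F xyz [-0.068 -0.141  0.308] raw [-0.244 -0.121  0.213] M [-0.002  0.242 -0.005] gap 37.41193009777581 j6 2.1466026727991547
```

View pics/w7.png

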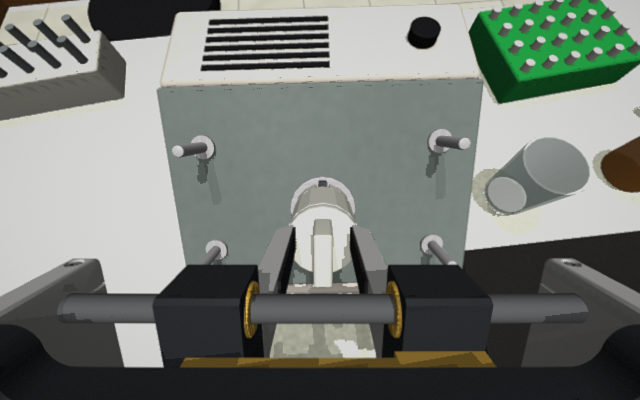

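The jaws are open on both sides of the tab and clear of it, and the sleeve sits square on the collar. Retracting along the peg axis.

```bash
python3 -m inch '{"grip":[-0.2,-0.2,-0.2,-0.2,-0.2,-0.2],"travel":[[-0.6,0.05,0.8],[-2,0.17,2.9],[-4,0.33,5.7],[-6.8,0.57,9.8],[-6.8,0.57,9.8],[-6.8,0.57,9.8]],"turn":[[0,0,0],[0,0,0],[0,0,0],[0,0,0],[0,0,0],[0,0,0]]}'
python3 - <<'E'
from fit import *
where()
for n in('wrist','side','scene'): snap(n,n+'8')
ex,ey,n=frame(YAW)
for f in('wrist8','side8','scene8'):
    p,d,c=load(f);P=cloud(c,d);M=P-HOME;u=np.stack([M@ex,M@ey,M@n],-1).reshape(-1,3);u=u[~np.isnan(u[:,0])]
    k=np.hypot(u[:,0],u[:,1])<22
    top=u[k&(u[:,2]>62)&(u[:,2]<78)];tab=u[k&(u[:,2]>93)&(u[:,2]<108)]
    s=u[(u[:,2]>15)&(u[:,2]<62)&(np.hypot(u[:,0],u[:,1])<34)]
    r=least_squares(lambda v:np.hypot(s[:,0]-v[0],s[:,1]-v[1])-26,[0,0],loss='soft_l1').x if len(s)>9 else None
    print(f,'cup top',np.median(top[:,2]),len(top),'tab top',np.percentile(tab[:,2],[50,90]) if len(tab) else None,len(tab),'axis',r)
a=load('side8')[0][110:250,300:460,::-1];b=load('scene8')[0][180:320,250:410,::-1]
cv2.imwrite('pics/c8.png',cv2.resize(np.hstack([a,b]),None,fx=2.5,fy=2.5,interpolation=cv2.INTER_CUBIC))
E
```

```text
clock: 17.52
eef_pos: [482.9, 107.3, 255.5]
eef_rot: [-3.124, -0.61, -0.117]
wrist_force: [-0.4, 0.7, -0.2]
finger_gap: 37.5
t 17.52 mouth xyz [  0.69   -0.078 118.86 ] phi -0.026770378909984224 axis err [-0.001 -0.001] F xyz [-0.521  0.629  0.107] raw [-0.434  0.668 -0.211] M [0.073 0.216 0.027] gap 37.533164471925986 j6 2.0866677360933403
wrist8 cup top 70.4105095429995 813 tab top [ 99.923 101.034] 411 axis [-2.186 -0.367]
side8 cup top 70.55910041342176 62 tab top [ 98.708 100.796] 45 axis [-1.931  0.171]
scene8 cup top 72.35340183867663 110 tab top [100.563 103.274] 51 axis [-3.166  1.098]
```

View pics/c8.png

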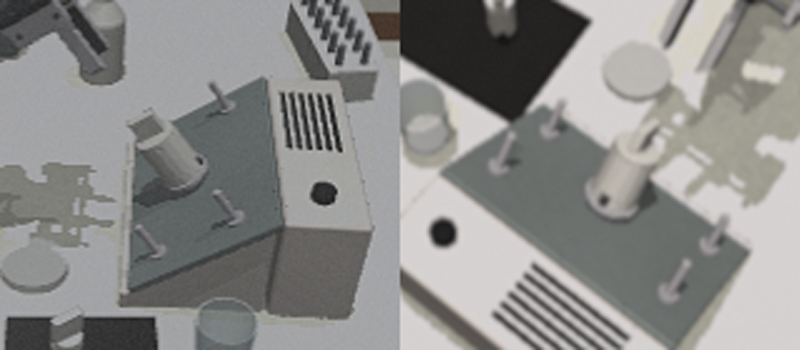

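View pics/wrist8.png

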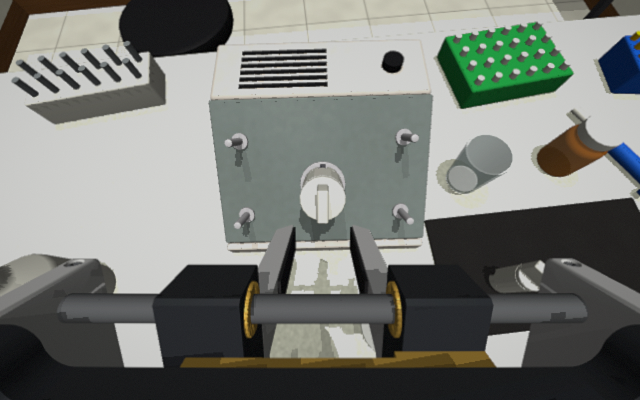

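The cup top is at 70.4 mm and the tab top at 100 mm above the collar face, which is the fully home height. The keys sit in the notches, the dark spot at (203,160) in the crop. The gripper is clear and the bystanders have not moved.

```bash
python3 - <<'E'
from h import *
print(manip.sign_off(),manip.read_state()['clock'])
E
```

```text
the job is handed in; nothing more can be done
the job is handed in; nothing more can be done
```

The wide sleeve is hanging fully home on the dryer's thick peg, and I handed the job in after about 18 s.

I gripped it by its tab and slid it onto the peg about 0.22 rad off the keys. Pressing at about 6 N, I turned it until the force fell away at about -0.03 rad, which is where the camera had placed the key. I then pushed it onto the collar (7 to 8 N in the readings), released it and backed straight off along the peg.

**Final checks:**
- **Height:** the wrist and side cameras put the cup top 70.4 to 70.6 mm above the collar and the tab top about 100 mm above it, which matches fully home. The scene camera read the cup top about 2 mm higher; I put that down to its calibration.
- **Sideways position:** the sleeve rests 2 to 3 mm down-slope of the estimated peg axis. I take this as its 2 mm of play on the peg plus camera error.
- **Surroundings:** in the last pictures the robot touched nothing and the bystanders in view looked unmoved. I did not measure their positions.

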